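# Find the unlatched lid of the bench service duct and flip it open

### The arm

A 6-joint arm with a two-finger parallel gripper is mounted at the origin on the work surface. World frame = base frame: x ahead of the robot, y to its left, z up, the work surface at z = 0. Lengths are in m, angles in rad, forces in N, time in s.
With the tool pointing down it reaches from about 0.35 to 0.875 m from the base axis. Payload 4.2 kg.
Tool frame: the origin (TCP) lies between the finger pads; the fingertips stand 22 mm ahead of it and the grasp point (between the pads) lies 3 mm ahead of it; z points along the fingers, y is the line along which they close (so a half turn about z gives the same grasp; the last joint's range is limited). The gripper opens to 85 mm and grips with 20 to 120 N. Pads are 22 mm wide; open, the fingers measure 114 mm over their backs; the gripper's body (76 mm by 85 mm) begins 54 mm behind the grasp point. The pads swing forward as they close: fully open they stand 13 mm farther back than shut.
Start: joints at [1.46, 0.385, 0.008, 0, -1.194, -0.259], TCP at [0.226, 0.583, 0.253] pointing down, gripper open.
Joint ranges: [-3.14, 3.14], [-1.21, 2.06], [-1.07, 1.41], [-3.16, 2.05], [-2.99, -0.16], [-3.1, 3.1]. Speed limits (rad/s): [2.79, 2.79, 3.14, 3.14, 3.14, 3.14].

### API

Orientations are given as [roll, pitch, yaw] about the fixed x, y, z axes, in that order (R = Rz(yaw) Ry(pitch) Rx(roll)).
In Python, from cell import manip gives the robot as it stands.
- The arm moves only by the tool arm_command, never from a script. Its argument "series" is a list that holds one entry, the list of rows, each a list of 5 numbers: the shift along the tool's x, y, z scaled (see below), then the turn about the tool's z scaled (see below), then the gripper's target within -1 to 1 (fully open at 1, half-way at 0, shut at -1). In form: [[[x, y, z, twist, claw], ...]]. A call has 1 to 12 rows; each row is the pose to reach, as a shift and turn from the pose commanded when the call began, along the tool's axes at that moment; what a row does not reach only later rows make up. The controller multiplies each number of a shift by 20 cm and each number of a turn by pi/2 rad. A row lasts 1/8 s, in which the tool goes at most 62.5 mm and 10.7 degrees, less where a joint would pass 70% of its speed; a pose out of reach is approached as far as the arm can. A call with a number of a shift or a turn outside -1 to 1 is refused whole. A call with a gripper value outside its range is refused whole. The fingers move at their own pace and stop on an object; "squeeze" is the grip in N (left out, the last holds). Time passes only in rows, so rows that repeat a pose let the fingers close. It gives the time, the measured TCP pose, the force, the opening and the grip force at its end, in the units of the state.
- manip.observe(): the state, without advancing time (a new reading comes with each control period).
- manip.snapshot(name): name is "scene" or "top"; returns a dict with "img" (480x640x3 uint8, blue, green, red), "vertical_fov" (degrees; the focal length in pixels is half the picture's height over the tangent of half this angle, whatever the lens; pixels are square), "cx", "cy" (the principal point, pixels), "world_from_camera" (4x4, takes a point from camera to world coordinates). Camera axes: x right, y down, z forward; pixel columns grow to the right and rows downward; lengths in m; the calibration is good to about 2 mm. A picture is of the moment at which its call begins. There is no depth.
- manip.hand_in(): hands the job in; it is judged then, once.
The state is a dict: "time_s": time; "joint_positions": joint angles; "qvel": joint speeds; "tau": joint torques, N m; "tcp_pos": TCP position; "orientation": TCP orientation; "wrist_force": force on the tool from outside, world axes, zero at the start; "wrist_torque": the same for the moment, N m; "opening": finger opening in m; "gripper_force": force on a finger pad.
Only numpy, scipy, OpenCV 4.12 (cv2) and the standard library are available. Lean on these libraries where they do the work, as an engineer would, in place of code of your own. Each camera call takes 0.05 s, during which the arm holds its last target. There are 200 camera calls.

### The job

The four lids of the service duct look alike, but under three of them the catch is on and one has been left off its catch. Press with the fingertips on the ribbed strip along the far edge of the lids, one lid after another and without forcing those that are firm, until you find the lid that rocks; then push that lid up and right over until it leans back on its stop, and leave it open. Nothing is to be gripped or lifted, and the meter, screwdriver, tape and mug stay where they are.

Things in the scene. Friction and masses are not known exactly. Their poses are not given: they have to be found in the camera images.
- duct: fixed bench service duct, an aluminium trough 155 (its x) x 438 (its y) x 85 mm high; origin at the centre of its underside, z up, x away from the robot (turned up to 13 degrees), y along its row of four bays, each closed by an identical flip lid flush with the top. A finger may dip 40 mm below the top past a tipped lid; the outlets on the bay's floor end 49 mm below the top
- lid1_strip (a point): point on the top of lid 1 (at the duct's +y end; lids 1 to 4 follow every 106 mm towards -y), in the middle of its ribbed press strip; moves with the lid, axes as the duct's while shut. A lid is a grey plate 125 (x) x 96 (y) x 5 mm turning on pins whose axis runs along y, 27.5 mm to -x of this point, 2.5 mm below the top face. Far edge 17.5 mm to +x of this point, near edge 107.5 mm to -x
- lid1 (a joint): tilt of lid 1, rad: 0 shut and flush, grows as the strip goes down and the near edge rises; 1.57 upright; 1.83 leaning back on its stop. The pins are stiff (0.06 N m): a lid stays at any tilt where it is left. Pressed at the strip's middle, the loose lid sinks at about 3 to 8 N; a lid on its sprung catch gives 1 mm at 15 N, 3 mm at most
- lid2_strip (a point): the same point on lid 2. The ribbed strip reaches from the pins to the far edge. Pressed on the near side of its pins every lid is firm
- lid2 (a joint): tilt of lid 2, likewise
- lid3_strip (a point): the same point on lid 3
- lid3 (a joint): tilt of lid 3, likewise
- lid4_strip (a point): the same point on lid 4
- lid4 (a joint): tilt of lid 4, likewise
- meter: bystander: hand multimeter 150 x 75 x 38 mm lying by the duct's -y end; origin at the centre of its underside
- screwdriver: bystander: screwdriver 200 mm long lying behind the duct; origin under its middle
- tape: bystander: roll of black tape, 70 mm across, 19 mm high, lying behind the duct; origin at the centre of its underside
- mug: bystander: white mug 80 mm across, 95 mm high, standing by the duct's +y end; origin at the centre of its underside

How it is judged:
By the outcome, as a careful person would: the job done as asked, in the order asked, and still so for the second after the job is handed in, with the robot touching nothing.
It also fails if it takes over 54 s, if anything falls off the work surface, if the arm or the gripper's body presses on something with over 40 N, if the wrist force passes 120 N, or if a joint passes its speed limit or range.

## Working session

There is one attempt and no reset: what is moved stays moved. The work goes in short steps, Python scripts to look and compute and a tool call to move; the robot and the scene stay as the last step left them, time stands still between calls to the robot, and variables do not carry over. Pictures are saved under pics/ and viewed, at most 10 in all, crops included, and the job is handed in when it is done.

Besides the shell and the picture viewer there is one more tool, called by a JSON object that holds its "api" and its "payload", one argument or row to a line. arm_command: Moves the arm, as the interface text tells. Shifts and turns lie within -1 to 1; 1 stands for 20 cm of shift or pi/2 rad of turn. Its arguments: {"type":"object","properties":{"series":{"type":"array"},"squeeze":{"type":"number"}},"required":["series"]}

```bash
mkdir -p pics; ls; python3 - <<'E'
from cell import manip
import cv2,numpy as np
for n in("scene","top"):
    s=manip.snapshot(n); cv2.imwrite(f"pics/{n}0.png",s["img"])
    print(n,s["vertical_fov"],s["cx"],s["cy"],np.round(s["world_from_camera"],4).tolist())
o=manip.observe(); print(o)
E
```

```text
pics
scene 55.033340012972765 318.18271470823095 239.41518007393822 [[-0.8068, 0.3803, -0.4521, 1.0427], [0.5908, 0.516, -0.6203, 0.6132], [-0.0026, -0.7675, -0.641, 0.698], [0.0, 0.0, 0.0, 1.0]]
top 48.386401567921716 319.4158675473124 244.0458939468212 [[-0.0235, -0.9952, 0.0946, 0.5021], [-0.9997, 0.0233, -0.0033, 0.0088], [0.0011, -0.0947, -0.9955, 1.1002], [0.0, 0.0, 0.0, 1.0]]
{'time_s': 0.1, 'joint_positions': array([ 1.45960486e+00,  3.85480997e-01,  6.72777957e-03, -4.27915448e-04,
       -1.19403977e+00, -2.58622075e-01]), 'qvel': array([ 0.00019133, -0.00245136,  0.00238303,  0.00242085, -0.00023035,
        0.00030302]), 'tau': array([-2.74763506e-04, -3.93316126e+01,  1.88931155e+01,  4.19799596e+00,
       -2.54636041e-03,  6.14388028e-06]), 'tcp_pos': array([0.22569606, 0.58228697, 0.25231761]), 'orientation': array([ 3.13956069e+00, -1.26285014e-04, -3.69971243e-01]), 'wrist_force': array([-0.16293394,  0.18452277,  0.18514662]), 'wrist_torque': array([ 0.04460041,  0.04249896, -0.00234266]), 'gripper_force': 0.0, 'opening': 0.0853824073837182}
```

View pics/top0.png

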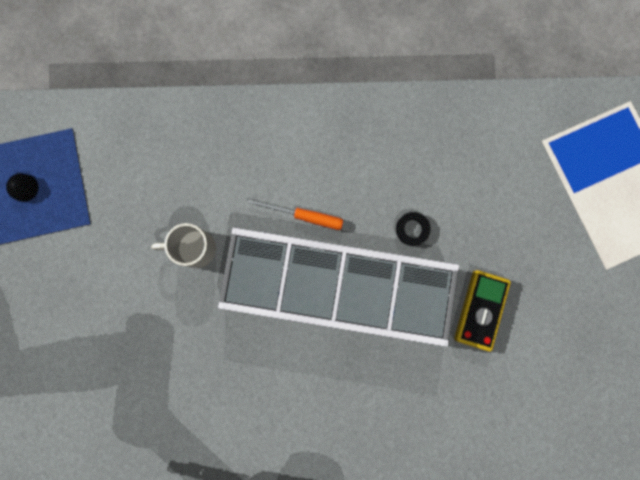

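View pics/scene0.png

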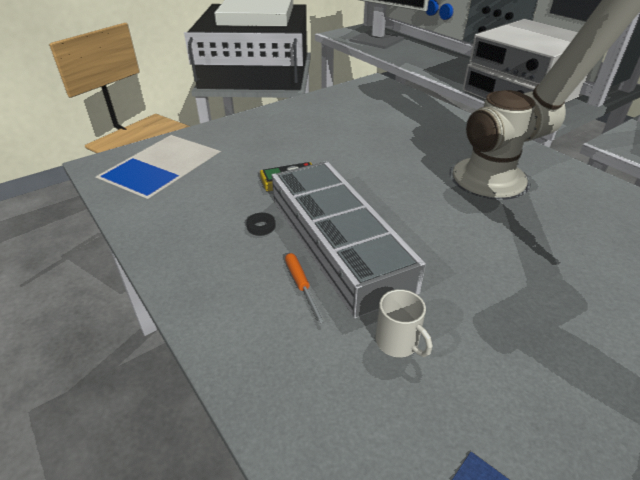

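The top view shows the duct with its far (+x) edge from (233,231) to (458,267) and its near edge from (220,306) to (447,343). Lid 1 is at the left, and the mug is at (187,244). I'll enlarge this area.

```bash
python3 - <<'E'
import cv2
i=cv2.imread("pics/top0.png")[215:355,205:475]
cv2.imwrite("pics/crop1.png",cv2.resize(i,None,fx=2.9,fy=2.9,interpolation=cv2.INTER_CUBIC))
E
```

```text
(no output)
```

View pics/crop1.png

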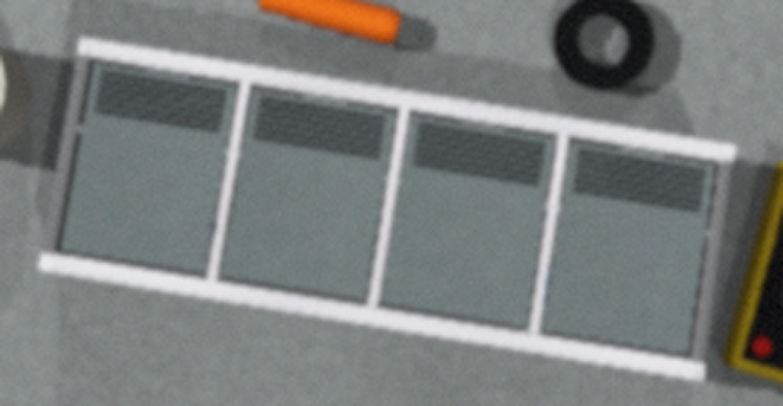

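The crop puts the duct's outer top corners at far-left (79,38), far-right (736,146), near-right (704,381) and near-left (39,270). The four strips run along the far edge, with centres near (160,100), (319,127), (479,153) and (640,178).

```bash
cat > h.py <<'E'
from cell import manip
import cv2,numpy as np
from scipy.spatial.transform import Rotation as Rn
def ray(s,uv,z):
    f=240/np.tan(np.radians(s["vertical_fov"]/2)); T=np.array(s["world_from_camera"])
    d=T[:3,:3]@[(uv[0]-s["cx"])/f,(uv[1]-s["cy"])/f,1]; return (T[:3,3]+d*(z-T[2,3])/d[2])[:2]
def rel(target,yaw=None):
    "shift in tool axes (scaled) to world target, twist"
    o=manip.observe(); R=Rn.from_euler('xyz',o["orientation"])
    sh=R.inv().apply(np.array(target)-o["tcp_pos"])/.2
    tw=None if yaw is None else -(yaw-o["orientation"][2])/(np.pi/2)
    return np.round(sh,4),tw,o["tcp_pos"],o["orientation"]
E
python3 - <<'E'
from h import *
s=manip.snapshot("top")
C=np.array([(79,38),(736,146),(704,381),(39,270)])/2.9+[205-.35,215-.35]
P=np.array([ray(s,c,.085) for c in C])
M=np.array([(77.5,219),(77.5,-219),(-77.5,-219),(-77.5,219)])/1000
H=(M-M.mean(0)).T@(P-P.mean(0)); yaw=np.arctan2(H[0,1]-H[1,0],H[0,0]+H[1,1])
c=P.mean(0);R=np.array([[np.cos(yaw),-np.sin(yaw)],[np.sin(yaw),np.cos(yaw)]])
print(P,c,yaw,"res mm",1000*(P-c-M@R.T))
S=np.array([(160,100),(319,127),(479,153),(640,178)])/2.9+[204.65,214.65]
for u in S: print("strip in duct",R.T@(ray(s,u,.085)-c))
for i in range(4):
    t=c+R@[.045,.159-.106*i]; print(i+1,t,rel([*t,.14],yaw))
E
```

```text
[[ 0.63379224  0.1722307 ]
 [ 0.55234757 -0.25799347]
 [ 0.40087312 -0.22997963]
 [ 0.48229279  0.19946396]] [ 0.51732643 -0.02906961] -0.18647114182280317 res mm [[-0.29162449  0.4646749 ]
 [-0.53443736  0.64759181]
 [ 0.30412125 -0.07438518]
 [ 0.5219406  -1.03788152]]
strip in duct [0.04535002 0.15956213]
strip in duct [0.04477116 0.0534933 ]
strip in duct [ 0.04494855 -0.05279529]
strip in duct [ 0.04587887 -0.15932236]
1 [0.59102372 0.1188314 ] (array([2.5409, 1.4997, 0.5652]), np.float64(-0.11679112264186527), array([0.22572301, 0.58238167, 0.25248243]), array([ 3.13992352e+00, -1.10549057e-04, -3.69926208e-01]))
2 [0.57137213 0.01466896] (array([2.6375, 2.0208, 0.5661]), np.float64(-0.11679112264186527), array([0.22572301, 0.58238167, 0.25248243]), array([ 3.13992352e+00, -1.10549057e-04, -3.69926208e-01]))
3 [ 0.55172054 -0.08949349] (array([2.7342, 2.5419, 0.567 ]), np.float64(-0.11679112264186527), array([0.22572301, 0.58238167, 0.25248243]), array([ 3.13992352e+00, -1.10549057e-04, -3.69926208e-01]))
4 [ 0.53206895 -0.19365593] (array([2.8309, 3.063 , 0.5678]), np.float64(-0.11679112264186527), array([0.22572301, 0.58238167, 0.25248243]), array([ 3.13992352e+00, -1.10549057e-04, -3.69926208e-01]))
```

{"api": "arm_command", "payload": {
  "series": [
    [[0.25,0.15,0,-0.03,-1],[0.5,0.3,0,-0.06,-1],[0.75,0.45,0,-0.09,-1],[1,0.6,0,-0.117,-1],[1,0.6,0,-0.117,-1]]
  ],
  "squeeze": 20
}}

```text
time_s: 0.78
tcp_pos: [0.3705, 0.3955, 0.2533]
orientation: [3.141, 0.0, -0.191]
wrist_force: [0.4, -0.5, 0.2]
opening: 0.0001
gripper_force: 0.0
```

```bash
python3 -c "
from h import *
print(rel([.591,.1188,.135],-.1865))"
```

```text
(array([1.3451, 1.149 , 0.592 ]), np.float64(-0.002759053167459904), array([0.37050258, 0.39554232, 0.2533026 ]), array([ 3.14082408e+00,  2.76120521e-04, -1.90833911e-01]))
```

{"api": "arm_command", "payload": {
  "series": [
    [[0.25,0.21,0,0,-1],[0.5,0.43,0,0,-1],[0.75,0.64,0,0,-1],[1,0.85,0,0,-1],[1,0.85,0,0,-1],[1,0.85,0,0,-1]]
  ]
}}

```text
time_s: 1.52
tcp_pos: [0.5342, 0.1945, 0.2528]
orientation: [3.141, 0.001, -0.187]
wrist_force: [0.5, 0.6, 0.5]
opening: -0.0001
gripper_force: 0.0
```

```bash
python3 -c "
from h import *
print(rel([.591,.1188,.118],-.1865))"
```

```text
(array([0.35  , 0.319 , 0.6737]), np.float64(-0.0004535414683825856), array([0.53420034, 0.19452933, 0.25278009]), array([ 3.14131310e+00,  7.62666023e-04, -1.87212421e-01]))
```

{"api": "arm_command", "payload": {
  "series": [
    [[0.35,0.319,0,0,-1],[0.35,0.319,0.25,0,-1],[0.35,0.319,0.5,0,-1],[0.35,0.319,0.67,0,-1],[0.35,0.319,0.67,0,-1],[0.35,0.319,0.67,0,-1]]
  ]
}}

```text
time_s: 2.28
tcp_pos: [0.5919, 0.1206, 0.121]
orientation: [-3.14, -0.003, -0.184]
wrist_force: [0.5, -0.4, 0.1]
opening: 0.0001
gripper_force: 0.0
```

```bash
python3 -c "
from h import *
print(rel([.591,.1188,.107],-.1865)); print(manip.observe()['wrist_force'])"
```

```text
(array([-0.0029,  0.0096,  0.0701]), np.float64(0.001893523330123108), array([0.59187835, 0.12056855, 0.12102439]), array([-3.14037289e+00, -2.66585743e-03, -1.83525661e-01]))
[ 0.5310156  -0.41285698  0.14488271]
```

{"api": "arm_command", "payload": {
  "series": [
    [[0,0.004,0.02,0,-1],[0,0.004,0.035,0,-1],[0,0.004,0.045,0,-1],[0,0.004,0.05,0,-1],[0,0.004,0.05,0,-1]]
  ]
}}

```text
time_s: 2.9
tcp_pos: [0.5909, 0.118, 0.1092]
orientation: [3.141, 0.0, -0.186]
wrist_force: [-0.6, -0.1, 0.5]
opening: 0.0001
gripper_force: 0.0
```

Each row now goes down about 1 mm.

{"api": "arm_command", "payload": {
  "series": [
    [[0,0,0.005,0,-1],[0,0,0.01,0,-1],[0,0,0.01,0,-1]]
  ]
}}

```text
time_s: 3.28
tcp_pos: [0.5909, 0.1181, 0.1073]
orientation: [3.142, 0.0, -0.186]
wrist_force: [-1.0, 0.2, 0.1]
opening: 0.0002
gripper_force: 0.0
```

{"api": "arm_command", "payload": {
  "series": [
    [[0,0,0.005,0,-1],[0,0,0.005,0,-1]]
  ]
}}

```text
time_s: 3.52
tcp_pos: [0.591, 0.1181, 0.1069]
orientation: [-3.142, -0.0, -0.186]
wrist_force: [-1.2, 0.0, 3.2]
opening: 0.0002
gripper_force: 2.1
```

{"api": "arm_command", "payload": {
  "series": [
    [[0,0,0.005,0,-1],[0,0,0.005,0,-1]]
  ]
}}

```text
time_s: 3.78
tcp_pos: [0.5911, 0.1181, 0.1067]
orientation: [-3.142, -0.001, -0.185]
wrist_force: [-3.4, -0.1, 8.5]
opening: -0.0001
gripper_force: 4.1
```

{"api": "arm_command", "payload": {
  "series": [
    [[0,0,0.005,0,-1],[0,0,0.005,0,-1]]
  ]
}}

```text
time_s: 4.03
tcp_pos: [0.5911, 0.1181, 0.1065]
orientation: [3.142, -0.001, -0.185]
wrist_force: [-4.5, 0.4, 11.8]
opening: -0.0002
gripper_force: 6.0
```

Lid 1 is firm: it sank 0.5 mm at 12 N. Next I press lid 2 the same way.

{"api": "arm_command", "payload": {
  "series": [
    [[0,0,-0.1,0,-1],[0,0.25,-0.1,0,-1],[0,0.53,-0.1,0,-1],[0,0.53,-0.1,0,-1],[0,0.53,-0.1,0,-1],[0,0.53,-0.05,0,-1],[0,0.53,-0.025,0,-1],[0,0.53,-0.015,0,-1],[0,0.53,-0.01,0,-1],[0,0.53,-0.005,0,-1],[0,0.53,0,0,-1],[0,0.53,0,0,-1]]
  ]
}}

```text
time_s: 5.52
tcp_pos: [0.5717, 0.014, 0.1046]
orientation: [-3.141, -0.001, -0.186]
wrist_force: [-1.2, 2.3, 5.1]
opening: 0.0003
gripper_force: 2.1
```

```bash
python3 -c "
from h import *
print(rel([.5714,.0147,.107],-.1865)); print(manip.observe()['wrist_force'])"
```

```text
(array([-0.0018, -0.003 , -0.012 ]), np.float64(0.00034967645283001724), array([0.57165043, 0.01403427, 0.10460103]), array([-3.14111127e+00, -9.48399761e-04, -1.85950730e-01]))
[-1.24398664  2.28050989  5.07726738]
```

Lid 2 gave 2.4 mm at 5 N, so I'll press a little further to confirm.

{"api": "arm_command", "payload": {
  "series": [
    [[0,0,0.007,0,-1],[0,0,0.015,0,-1],[0,0,0.015,0,-1]]
  ]
}}

```text
time_s: 5.9
tcp_pos: [0.5717, 0.0139, 0.1015]
orientation: [-3.141, -0.001, -0.186]
wrist_force: [-0.6, 0.9, 4.5]
opening: 0.0002
gripper_force: 1.7
```

Lid 2 rocks: it went down 5.5 mm at 4.5 N. I'll push its strip down gradually.

{"api": "arm_command", "payload": {
  "series": [
    [[0,0,0.015,0,-1],[0,0,0.03,0,-1],[0,0,0.045,0,-1],[0,0,0.06,0,-1],[0,0,0.06,0,-1]]
  ]
}}

```text
time_s: 6.52
tcp_pos: [0.5718, 0.0138, 0.0891]
orientation: [-3.141, -0.001, -0.186]
wrist_force: [2.1, -0.7, 1.3]
opening: 0.0004
gripper_force: 1.3
```

{"api": "arm_command", "payload": {
  "series": [
    [[0,0,0.015,0,-1],[0,0,0.03,0,-1],[0,0,0.045,0,-1],[0,0,0.05,0,-1],[0,0,0.05,0,-1]]
  ]
}}

```text
time_s: 7.15
tcp_pos: [0.5711, 0.0139, 0.0789]
orientation: [3.141, 0.001, -0.186]
wrist_force: [0.6, -0.4, 0.6]
opening: -0.0001
gripper_force: 0.9
```

```bash
python3 -c "
from h import *
s=manip.snapshot('scene');cv2.imwrite('pics/s2.png',cv2.resize(s['img'][100:340,220:480],None,fx=2.3,fy=2.3))"
```

```text
(no output)
```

View pics/s2.png

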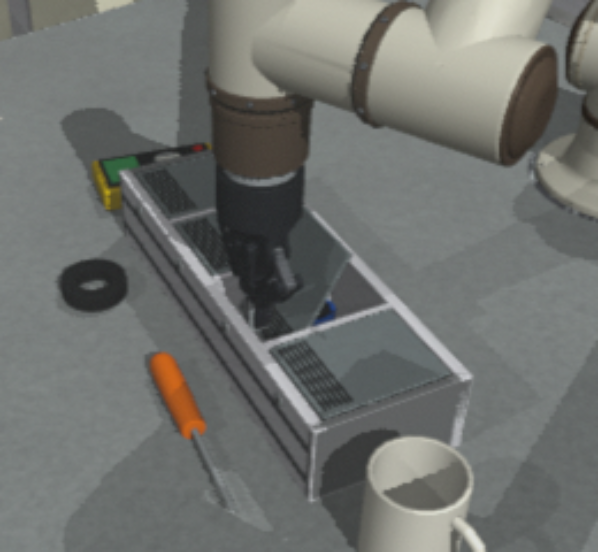

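The view shows lid 2 tipped by about 50°, with its near edge up at about (340,250) and the other lids shut. I'll lift clear and go round to the near side.

{"api": "arm_command", "payload": {
  "series": [
    [[0,0,-0.2,0,-1],[0,0,-0.4,0,-1],[0,0,-0.63,0,-1],[0,0,-0.63,0,-1],[-0.25,0,-0.63,0,-1],[-0.5,0,-0.63,0,-1],[-0.75,0,-0.63,0,-1],[-0.75,0,-0.63,0,-1],[-0.75,0,-0.5,0,-1],[-0.75,0,-0.34,0,-1],[-0.75,0,-0.34,0,-1],[-0.75,0,-0.34,0,-1]]
  ]
}}

```text
time_s: 8.7
tcp_pos: [0.4246, 0.0417, 0.1477]
orientation: [3.141, -0.0, -0.186]
wrist_force: [0.7, 0.0, -0.0]
opening: 0.0002
gripper_force: 0.0
```

```bash
python3 -c "
from h import *
s=manip.snapshot('scene');cv2.imwrite('pics/s3.png',cv2.resize(s['img'][100:340,220:480],None,fx=2.3,fy=2.3))
c,n=np.cos(-.1865),np.sin(-.1865); print(rel([.5714-.030*c,.0147-.030*n,.147],-.1865))"
```

```text
(array([ 0.5957, -0.0022,  0.0058]), np.float64(0.000337702359640866), array([0.42474694, 0.04185357, 0.14802892]), array([-3.14110368e+00, -1.09436934e-03, -1.85969538e-01]))
```

View pics/s3.png

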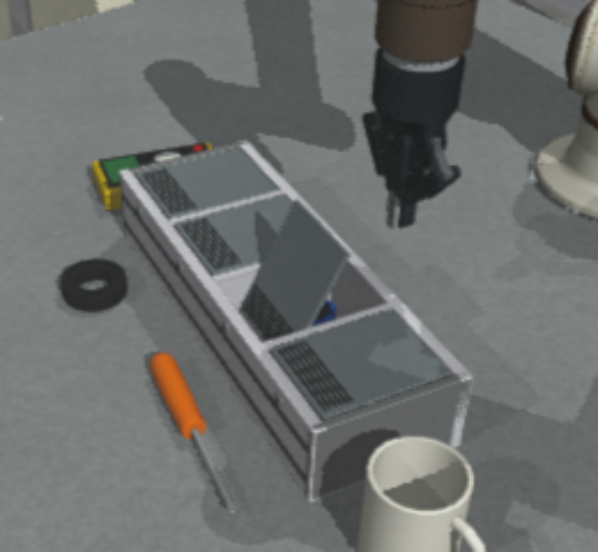

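Lid 2 stays tipped, with its raised edge running from (295,205) to (348,257). The fingers are on the near side, so I push towards +x.

{"api": "arm_command", "payload": {
  "series": [
    [[0.1,0,0,0,-1],[0.2,0,0,0,-1],[0.26,0,0,0,-1],[0.32,0,0,0,-1],[0.37,0,0,0,-1],[0.42,0,0,0,-1],[0.46,0,0,0,-1],[0.5,0,0,0,-1],[0.53,0,0,0,-1],[0.56,0,0,0,-1],[0.56,0,0,0,-1]]
  ]
}}

```text
time_s: 10.12
tcp_pos: [0.5345, 0.0209, 0.1472]
orientation: [-3.141, -0.001, -0.186]
wrist_force: [-0.1, 0.2, 0.2]
opening: -0.0001
gripper_force: 0.0
```

{"api": "arm_command", "payload": {
  "series": [
    [[0.01,0,0,0,-1],[0.02,0,0,0,-1],[0.02,0,0,0,-1]]
  ]
}}

```text
time_s: 10.5
tcp_pos: [0.5378, 0.0202, 0.1472]
orientation: [3.142, 0.0, -0.186]
wrist_force: [-0.6, 0.2, -0.5]
opening: 0.0002
gripper_force: 0.4
```

{"api": "arm_command", "payload": {
  "series": [
    [[0.005,0,0,0,-1],[0.01,0,0,0,-1],[0.01,0,0,0,-1]]
  ]
}}

```text
time_s: 10.88
tcp_pos: [0.5398, 0.0198, 0.1472]
orientation: [3.141, 0.0, -0.186]
wrist_force: [-0.2, 0.1, -0.3]
opening: 0.0
gripper_force: 0.5
```

{"api": "arm_command", "payload": {
  "series": [
    [[0.007,0,0,0,-1],[0.015,0,0,0,-1],[0.015,0,0,0,-1]]
  ]
}}

```text
time_s: 11.25
tcp_pos: [0.5431, 0.0192, 0.1474]
orientation: [3.142, -0.0, -0.186]
wrist_force: [-0.8, -0.3, 0.1]
opening: 0.0001
gripper_force: 0.4
```

{"api": "arm_command", "payload": {
  "series": [
    [[0.007,0,0,0,-1],[0.01,0,0,0,-1],[0.01,0,0,0,-1]]
  ]
}}

```text
time_s: 11.62
tcp_pos: [0.5444, 0.0189, 0.1473]
orientation: [3.141, 0.001, -0.186]
wrist_force: [-2.8, 0.8, 0.0]
opening: -0.0002
gripper_force: 1.5
```

```bash
python3 -c "
from h import *
s=manip.snapshot('scene');cv2.imwrite('pics/s4.png',cv2.resize(s['img'][100:340,220:480],None,fx=2.3,fy=2.3))"
```

```text
(no output)
```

View pics/s4.png

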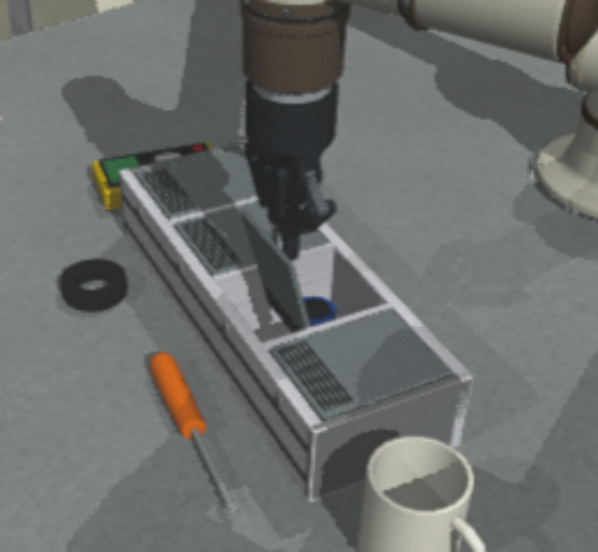

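The lid now leans past upright and the force is starting to rise at the expected spot. I'll nudge a little more to confirm it is on the stop.

{"api": "arm_command", "payload": {
  "series": [
    [[0.005,0,0,0,-1],[0.005,0,0,0,-1],[0.005,0,0,0,-1]]
  ]
}}

```text
time_s: 12.05
tcp_pos: [0.5446, 0.0188, 0.1472]
orientation: [3.141, 0.003, -0.186]
wrist_force: [-5.5, 2.3, 2.2]
opening: -0.0003
gripper_force: 3.2
```

{"api": "arm_command", "payload": {
  "series": [
    [[0.005,0,0,0,-1],[0.005,0,0,0,-1],[0.005,0,0,0,-1]]
  ]
}}

```text
time_s: 12.42
tcp_pos: [0.5447, 0.0188, 0.1472]
orientation: [3.141, 0.004, -0.186]
wrist_force: [-8.7, 2.9, 5.1]
opening: -0.0002
gripper_force: 4.6
```

The lid is on its stop: the force rises while the position holds. I'll back off towards -x and then lift.

{"api": "arm_command", "payload": {
  "series": [
    [[-0.05,0,0,0,-1],[-0.2,0,0,0,-1],[-0.4,0,0,0,-1],[-0.6,0,0,0,-1],[-0.6,0,-0.2,0,-1],[-0.6,0,-0.4,0,-1],[-0.6,0,-0.4,0,-1],[-0.6,0,-0.4,0,-1]]
  ]
}}

```text
time_s: 13.42
tcp_pos: [0.4288, 0.0407, 0.2272]
orientation: [-3.141, -0.001, -0.186]
wrist_force: [-1.4, 0.5, -0.7]
opening: -0.0001
gripper_force: 0.0
```

```bash
python3 -c "
from h import *
s=manip.snapshot('scene');cv2.imwrite('pics/s5.png',cv2.resize(s['img'][100:340,220:480],None,fx=2.3,fy=2.3))"
```

```text
(no output)
```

View pics/s5.png

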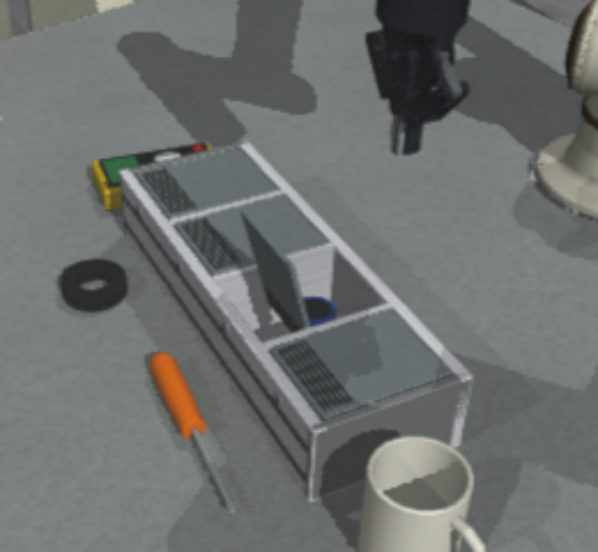

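Lid 2 leans back open at (275,270), the other three lids are shut, the bystanders haven't moved and the gripper is clear.

```bash
python3 -c "
from cell import manip
print(manip.hand_in())"
```

```text
the job is handed in; nothing more can be done
None
```

Lid 2 was the loose one: lid 1 held firm at 12 N, and lids 3 and 4 needed no pressing; lid 2 now leans open on its stop, the meter, screwdriver, tape and mug were not moved, and the job was handed in at about 13.5 s.

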